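# Find the hidden catch tile and spring the spice drawer

### The job

One of the six white tiles on top of the teak box is a hidden push-catch, set a hair lower than the rest: feel over the tiles with the fingertips to find it, and press it in until the box's drawer springs fully out. Then take your fingers off so that the catch comes back up, and leave the mortar, pestle, cup, dish and bottle where they stand.

Things in the scene. Friction and masses are not known exactly. Their poses are not given: they have to be found in the camera images.
- box: Low teak box fixed on the ledge, 160 (x) by 210 (y) by 90 mm high; origin at the centre of its underside, z up; its drawer front faces its own -x. Inside a 20 mm teak border its flat top is six white square tiles, two along x, three along y. Five are rigid, level with the border, 56.5 mm square; one is the hidden catch.
- panel (a point): Centre of the tiled top, at the height of the rigid tiles (90 mm above the ledge), axes as the box's. Tile centres lie at x = -29 or +29 mm and y = -58, 0 or +58 mm from here; the catch may be any of the six.
- catch (a joint): Hidden push-catch: a tile 53 mm square in a well 58 mm wide, its top 2 mm below the other tiles (a slightly wider seam and a shallow step show). Value: how far it is pressed straight down, m; 0 at rest, 0.008 fully in. A spring returns it: it starts to move at about 1 N and is fully in at about 4 N. The drawer is let go at about 0.004.
- drawer (a joint): How far the drawer (front 180 mm wide, 60 high, no handle) has come out along the box's -x, m: 0 latched shut, 0.060 fully out. The latch blocks it until the catch is pressed; its own spring then runs it fully out within a second, and it stays out.
- cobek: Grey stone mortar bowl, 180 mm across, 50 mm high, loose; origin at the centre of its underside. Bystander.
- pestle: Teak pestle lying on the ledge along its own x, 150 mm long, 38 mm thick, loose; origin under its middle. Bystander.
- cup: Yellow plastic measuring cup with handle at its own +y, 76 mm across, 75 mm high, loose; origin at the centre of its underside. Bystander.
- dish: Blue ceramic soy dish, 84 mm across, 22 mm high, loose; origin at the centre of its underside. Bystander.
- bottle: Brown glass bottle with closed red cap, 60 mm across, 170 mm high, loose; origin at the centre of its underside. Bystander.

How it is judged:
On the way:
1. the hidden catch tile is pressed in (value of joint catch above 0.003 m).
At the end, for the whole second after the job is handed in: The drawer is out by more than 52 of its 60 mm, the catch tile is back up (less than 2 mm in), and the mortar, pestle, cup, dish and bottle are within 30 mm of where they stood (value of joint drawer above 0.052 m and value of joint catch below 0.002 m and distance of each of cobek, pestle, cup, dish, bottle from where it was at the start of the episode below 0.03 m); the robot touches nothing.
It fails at once if the mortar, pestle, cup, dish or bottle was shoved, lifted or carried (over 30 mm) (distance of any of cobek, pestle, cup, dish, bottle from where it was at the start of the episode above 0.03 m).
It also fails if it takes over 64 s, if anything falls off the work surface, if the arm or the gripper's body presses on something with over 40 N, if the wrist force passes 120 N, or if a joint passes its speed limit or range.

### The arm

A 6-joint arm with a two-finger parallel gripper is mounted at the origin on the work surface. World frame = base frame: x ahead of the robot, y to its left, z up, the work surface at z = 0. Lengths are in m, angles in rad, forces in N, time in s.
With the tool pointing down it reaches from about 0.275 to 0.775 m from the base axis. Payload 14.6 kg.
Tool frame: the origin (TCP) lies between the finger pads; the fingertips stand 14 mm ahead of it and the grasp point (between the pads) lies 5 mm behind it; y points along the fingers, z is the direction in which the jaws open and shut, and the axes are right-handed (so a half turn about y gives the same grasp; the last joint's range is limited). The gripper opens to 85 mm and grips with 20 to 120 N. Pads are 22 mm wide; open, the fingers measure 114 mm over their backs; the gripper's body (76 mm by 85 mm) begins 54 mm behind the grasp point. The pads swing forward as they close: fully open they stand 13 mm farther back than shut.
Start: joints at [-1.49, 0.263, -0.048, 1.259, 0, 1.415], TCP at [0.123, -0.51, 0.245] pointing down, gripper open.
Joint ranges: [-2.65, 2.65], [-0.89, 1.7], [-1.18, 1.37], [-2.13, 2.11], [-1.35, 1.29], [-3.14, 3.14]. Speed limits (rad/s): [1.89, 1.89, 2.57, 2.79, 3.14, 3.14].

### API

Orientations are given as a unit quaternion [w, x, y, z].
In Python, from plant import move_pose, line_to, goto_joints, set_gripper, hold, inverse_kinematics, get_image, Unreachable, job_done, get_time, get_qpos, get_joint_velocities, get_tau, get_tool_pos, get_tool_rot, get_ft_force, get_moment, get_opening gives the robot as it stands. Calls block until the motion is done:
- move_pose(position, orientation): joint-space move of the TCP to a pose.
- line_to(position, rot=None, feed=0.15, max_force=None): straight line of the TCP; rot=None keeps the orientation; feed is the mean speed in m/s. With max_force (N) it stops when the force on the tool has changed by that much, and returns True; else False.
- goto_joints(angles): joint-space move.
- set_gripper(opening, force=None): opening from 0.0 (shut) to 1.0 (fully open); force is the grip in N (None keeps the last); returns when the fingers have stopped.
- hold(seconds).
- inverse_kinematics(position, orientation): joint angles nearest the present ones, or None.
- get_image(name): name is "scene" or "top" or "wrist"; returns a dict with "image" (400x640x3 uint8, blue, green, red), "fx", "fy", "cx", "cy" (pixels), "pose" (4x4, takes a point from camera to world coordinates). Camera axes: x right, y up, looking along -z (the intrinsics and any distortion apply to the point x, -y, -z); pixel columns grow to the right and rows downward; lengths in m; the calibration is good to about 2 mm. The wrist camera is an equidistant fisheye: a pixel r from the principal point sees the ray r / f radians off the axis. A picture is of the moment at which its call begins. There is no depth.
A pose or a line that the arm cannot do raises Unreachable and nothing moves.
- job_done(): hands the job in, once; it reports no verdict.
Readings, each from a call of its own:
- get_time(): time.
- get_qpos(): joint angles.
- get_joint_velocities(): joint speeds.
- get_tau(): joint torques, N m.
- get_tool_pos(): TCP position.
- get_tool_rot(): TCP orientation.
- get_ft_force(): force on the tool from outside, world axes, zero at the start.
- get_moment(): the same for the moment, N m.
- get_opening(): opening from 0.0 (shut) to 1.0 (fully open).
Only numpy, scipy, OpenCV 4.12 (cv2) and the standard library are available. Lean on these libraries where they do the work, as an engineer would, in place of code of your own. Each camera call takes 0.05 s, during which the arm holds its last target. There are 200 camera calls.

## Working session

There is one attempt and no reset: what is moved stays moved. The work goes in short steps, each a Python script; the robot and the scene stay as the last script left them, time stands still between calls to the robot, and variables do not carry over. Pictures are saved under pics/ and viewed, about 8 in all and at most 12, crops included, and the job is handed in when it is done.

```bash
mkdir -p pics; ls; python3 - <<'E'
from plant import *
import cv2,numpy as np
for n in("scene","top"):
    d=get_image(n);cv2.imwrite(f"pics/{n}0.png",d["image"]);print(n,d["fx"],d["fy"],d["cx"],d["cy"],np.round(d["pose"],3).tolist(),[k for k in d])
print(get_time(),get_tool_rot(),get_ft_force())
a=cv2.imread("pics/scene0.png");b=cv2.imread("pics/top0.png")
E
```

```text
pics
scene 373.4738880880843 373.4738880880843 320.75275284935105 201.41974652378295 [[0.844, -0.321, 0.43, 0.97], [0.536, 0.51, -0.673, -0.714], [-0.003, 0.798, 0.602, 0.746], [0.0, 0.0, 0.0, 1.0]] ['image', 'fx', 'fy', 'cx', 'cy', 'pose']
top 395.63604755752226 395.63604755752226 318.012933302483 198.9941221684228 [[0.013, 0.995, -0.101, 0.419], [-1.0, 0.014, 0.013, -0.003], [0.015, 0.101, 0.995, 1.048], [0.0, 0.0, 0.0, 1.0]] ['image', 'fx', 'fy', 'cx', 'cy', 'pose']
0.1 [ 0.08320251 -0.0831558   0.70253128 -0.70186341] [ 0.56308557 -0.01170218  0.11493038]
```

View pics/top0.png

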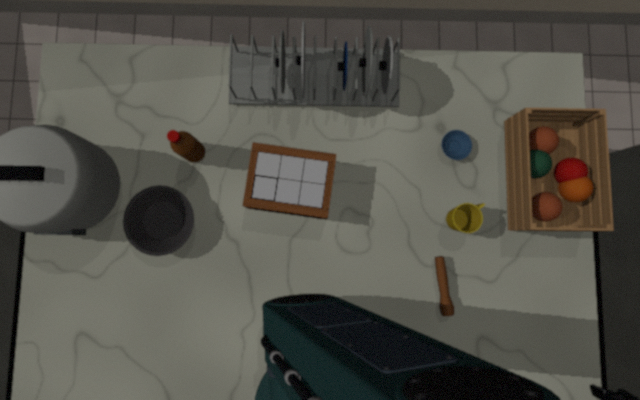

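View pics/scene0.png

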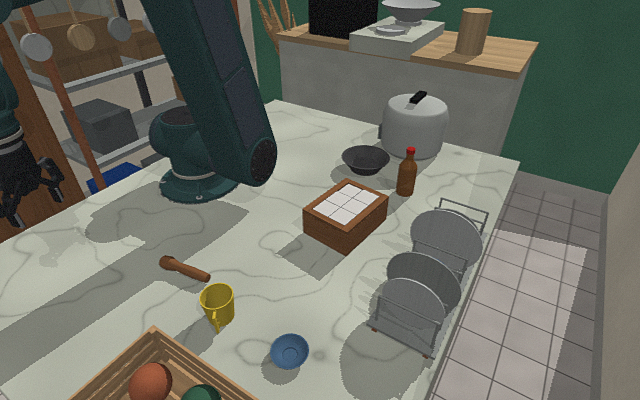

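```bash
cat > h.py <<'E'
from plant import *
import cv2,numpy as np
from scipy.spatial.transform import Rotation as R
def ray(d,px,z):
    P=np.array(d["pose"]);u,v=px
    r=P[:3,:3]@np.array([(u-d["cx"])/d["fx"],-(v-d["cy"])/d["fy"],-1]);o=P[:3,3]
    return o+r*(z-o[2])/r[2]
def Q(m): return R.from_matrix(m).as_quat(scalar_first=True)
E
python3 - <<'E'
from h import *
d=get_image("top");im=d["image"]
roi=np.zeros(im.shape[:2],np.uint8);roi[138:225,238:342]=1
hsv=cv2.cvtColor(im,cv2.COLOR_BGR2HSV)
teak=((hsv[...,0]<20)&(hsv[...,1]>90)).astype(np.uint8)*roi
c=max(cv2.findContours(teak,cv2.RETR_EXTERNAL,cv2.CHAIN_APPROX_NONE)[0],key=cv2.contourArea)
box=cv2.boxPoints(cv2.minAreaRect(c))
fill=cv2.drawContours(np.zeros_like(roi),[c],-1,1,-1)
w=cv2.morphologyEx(fill*(1-teak),cv2.MORPH_OPEN,np.ones((3,3)))
pts=np.array([ray(d,(x,y),.09)[:2] for y,x in np.argwhere(w)],np.float32)
print(cv2.minAreaRect(pts*1000))
print(cv2.minAreaRect(np.array([ray(d,p[0],.09)[:2]*1000 for p in c],np.float32)), [ray(d,p,.09).round(3).tolist() for p in box])
cv2.imwrite("pics/crop.png",cv2.resize(im[138:225,238:342],None,fx=6,fy=6,interpolation=cv2.INTER_CUBIC))
print(R.from_quat(get_tool_rot(),scalar_first=True).as_matrix().round(3))
E
```

```text
((563.6578369140625, 54.80274963378906), (176.26426696777344, 118.71717071533203), 82.82049560546875)
((561.7987670898438, 55.06011199951172), (208.86732482910156, 161.01995849609375), 82.65763854980469) [[0.495, 0.168, 0.09], [0.655, 0.15, 0.09], [0.628, -0.059, 0.09], [0.469, -0.038, 0.09]]
[[-0.972 -0.     0.234]
 [-0.234  0.001 -0.972]
 [-0.    -1.    -0.001]]
```

```bash
cat >> h.py <<'E'
C=np.array([.5625,.055]);yaw=np.deg2rad(-7.3)
ex=np.array([np.cos(yaw),np.sin(yaw)]);ey=np.array([-ex[1],ex[0]])
rot=Q(np.array([[ex[1],0,ex[0]],[-ex[0],0,ex[1]],[0,-1,0]]))
def P(x,y,z): return [*(C+x*ex+y*ey),z]
E
python3 - <<'E'
from h import *
set_gripper(0.0,20)
move_pose(P(-.03,0,.30),rot)
d=get_image("wrist");im=d["image"];cv2.imwrite("pics/w1.png",im)
print(get_time(),get_tool_pos(),get_qpos(),get_ft_force(),d["fx"],d["cx"],d["cy"],np.round(d["pose"],3).tolist())
E
```

```text
3.4667 [0.53280808 0.05815589 0.2999119 ] [-4.33206426e-02  2.73022329e-01  1.13016884e-01  1.41094460e+00
 -8.95105612e-05  1.65604020e+00] [-0.29324988  0.13348992 -0.00295246] 309.70691628693146 319.030174248027 199.70832622739758 [[0.992, 0.123, 0.04, 0.542], [-0.129, 0.945, 0.3, 0.135], [-0.001, -0.303, 0.953, 0.428], [0.0, 0.0, 0.0, 1.0]]
```

View pics/w1.png

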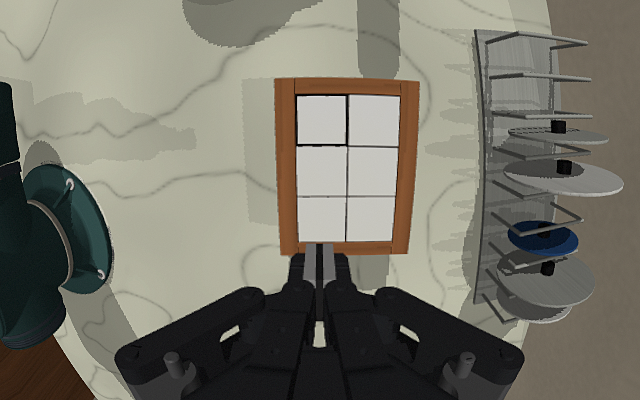

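The upper-left tile in the wrist view, around pixel (321,120), has a darker, wider seam. That puts it at -x, +y of the panel. I'll check its position by ray, then feel a rigid neighbour and that tile for comparison.

```bash
python3 - <<'E'
from h import *
d=get_image("wrist");Pm=np.array(d["pose"])
def fish(u,v,z):
    a=np.array([u-d["cx"],v-d["cy"]]);r=np.linalg.norm(a);t=r/d["fx"]
    k=Pm[:3,:3]@np.array([a[0]/r*np.sin(t),-a[1]/r*np.sin(t),-np.cos(t)]);o=Pm[:3,3]
    p=(o+k*(z-o[2])/k[2])[:2]-C
    return (1000*np.array([p@ex,p@ey])).round(1)
for p in [(321,120),(348,146),(275,80),(418,82),(408,253),(280,253)]: print(p,fish(*p,.09))
def probe(x,y,F=3):
    line_to(P(x,y,.125),feed=.1)
    h=line_to(P(x,y,.090),feed=.012,max_force=F)
    print((x,y),h,get_tool_pos(),get_ft_force(),get_time())
    line_to(P(x,y,.125),feed=.06)
line_to(P(-.029,0,.14),feed=.15)
probe(-.029,0)
probe(-.029,.058,1.2)
E
```

```text
(321, 120) [-28.4  60.1]
(348, 146) [ 1.2 31.5]
(275, 80) [-77.8 104.8]
(418, 82) [ 78.9 105.9]
(408, 253) [  81.4 -101.2]
(280, 253) [-79.  -99.2]
(-0.029, 0) True [0.53376868 0.05870386 0.10404183] [-0.76779057  0.72604029  6.71498807] 6.7417
(-0.029, 0.058) True [0.54105928 0.11621156 0.10132342] [1.38348598 0.64113535 2.05733907] 9.8
```

The neighbour stopped the fingers at TCP z 0.1040 and this tile at 0.1013, about 2.7 mm lower and softer. It is the catch, so I'll press it.

```bash
python3 - <<'E'
from h import *
x,y=-.0285,.059
line_to(P(x,y,.108),feed=.06)
print(line_to(P(x,y,.095),feed=.015,max_force=12),get_tool_pos(),get_ft_force())
hold(.8)
line_to(P(x,y,.14),feed=.08)
line_to(P(x,y,.30),feed=.15);hold(.5)
cv2.imwrite("pics/w2.png",get_image("wrist")["image"])
print(get_time(),get_tool_pos(),get_ft_force())
E
```

```text
False [0.54179532 0.11713919 0.09508829] [ 0.24919462 -0.37250201  3.09465854]
15.075 [0.54172771 0.11713051 0.29998459] [ 0.02338363 -0.12728786 -0.07264054]
```

View pics/w2.png

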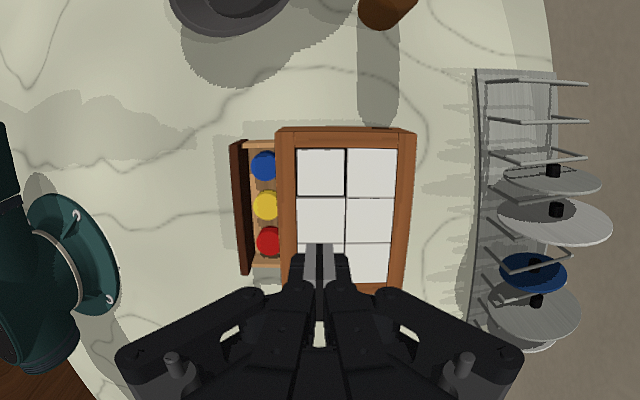

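The drawer is out on the left, with its front at about columns 231–250 and rows 140–275, and three coloured pieces in it. The catch tile at (321,172) looks to be back up. I'll measure how far the drawer is out, then hand in.

```bash
python3 - <<'E'
from h import *
d=get_image("wrist");Pm=np.array(d["pose"])
def fish(u,v,z):
    a=np.array([u-d["cx"],v-d["cy"]]);r=np.linalg.norm(a);t=r/d["fx"]
    k=Pm[:3,:3]@np.array([a[0]/r*np.sin(t),-a[1]/r*np.sin(t),-np.cos(t)]);o=Pm[:3,3]
    p=(o+k*(z-o[2])/k[2])[:2]-C
    return (1000*np.array([p@ex,p@ey])).round(1)
for z in(.065,.075): print(z,fish(231,143,z),fish(241,274,z))
job_done();print(get_time())
E
```

```text
0.065 [-136.1   93.1] [-138.8  -87.5]
0.075 [-133.2   94.3] [-135.8  -81.3]
the job is handed in; nothing more can be done
the job is handed in; nothing more can be done
```

I found the hidden catch, pressed it until the drawer sprang out, lifted the fingers clear and handed the job in. The last clock reading, just before hand-in, was about 15 s. The system reports no verdict.

- **Which tile:** it is the one at x = -29, y = +58 mm on the panel. Its seam looked wider in the wrist view. By touch it stopped the fingers about 2.7 mm lower than the rigid tile beside it, close to the 2 mm stated. I felt only those two tiles.
- **Press:** I pushed about 7 mm below the nominal rest height, and the force reading was about 3 N. That fits the catch's spring.
- **Drawer:** in the last picture its front lies about 56–59 mm out from the box face. This assumes its top edge is at 65 mm height, where its width measured 181 mm against the stated 180. At an assumed 75 mm height it would be about 53–56 mm out, still above the 52 mm needed.
- **Catch back up:** I judged this from the picture and did not feel the tile again. The tool is 0.2 m above the panel with force near zero.
- **Bystanders:** the arm was not moved near them apart from passing well above the cup and pestle. I did not re-measure where they stand.

No check failed. The wrist camera and the top-camera box pose differed by 1–6 mm at the corners, which did not matter for a 53 mm tile.

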